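Park the spreading roller at the top of the sorting chute

TASK

The black spreading roller lies at the foot of the sheet metal chute. Without gripping or lifting it, push it slowly and gently up the slope with your fingers, never letting it run away or roll back, until it goes over the crest into its parking dip and lies square against the stop plate at the top, then take the hand away. Leave the fossils, stones, tools and jar around the chute where they are.

Things in the scene. Friction and masses are not known exactly. Their poses are not given: they have to be found in the camera images.
- chute: Fixed galvanised trough on a wooden trestle, placed and turned anew each time. Origin on the table top under it; x points uphill, away from the robot, y to the left, z up. In this frame the slope starts at the foot edge x = -120, z = 85 mm and rises at 9 degrees to the crest at x = 50, z = 112 mm. Clear width between the side walls 160 mm; walls 24 mm above the floor.
- roller: Loose smooth black plastic roller, diameter 52, length 130 mm, 0.3 to 0.5 kg. Origin at its centre, y along its length. Starts lying across the chute against the foot tabs, centre at chute x = -85, z = 117 mm. Let go on the slope it runs back down and may jump into the tub. 8 mm past the crest it rolls on into the dip by itself. Keep it under 0.35 m/s and the push under 25 N.
- rest (a point): Centre of the roller when parked (chute frame x = 85, y = 0, z = 135.5 mm). Past the crest the floor falls at 4 degrees to the upright stop plate across the chute: face at chute x = 111 mm, top at z = 160 mm; side walls there end at z = 142 mm. Behind the plate a feed apron rises to z = 180 mm (its walls to 207 mm) at x = 240 mm.
- shell: Loose orange brachiopod shell, 58 mm across, 25 mm high, origin at the centre of its underside; stands on the table to the left of the chute. Not to be disturbed.
- flint: Loose dark flint core, 68 mm across, 68 mm high, origin at the centre of its underside; stands on the table to the right of the chute. Not to be disturbed.
- rib: Loose bone-coloured rib fragment, 165 mm long, 20 mm high at its head, lying on the table to the right of the chute beyond the flint, origin below its middle. Not to be disturbed.
- scoop: Loose steel scoop, 230 mm long, 62 mm wide, 32 mm high, origin on the table under its middle, blade to its +x; lies to the left of the chute, beyond the shell. Not to be disturbed.
- brush: Loose brush lying at the left edge of the work area. Not to be disturbed.
- jar: Loose closed jar, diameter 60 mm, 85 mm high, origin at the centre of its underside; stands to the right. Not to be disturbed.
- ramp: The sloping part of the chute, fixed to it. Origin at the middle of the foot edge, on the floor; x points up the slope, z square out of the floor. The roller's centre is 26 mm along this z on the slope. Two steel tabs at the foot (18 mm wide, at y = +55 and -55, x = 17.5 to 20.5 mm, 8 mm proud of the floor) keep the roller in.
- tub: Fixed open grey plastic tub under the foot of the chute, 200 (along the chute's x) x 260 x 74 mm high, walls 5 mm; origin at the centre of its underside, at chute x = -200 mm.

How it is judged:
By the outcome, as a careful person would: the job done as asked, in the order asked, and still so for the second after the job is handed in, with the robot touching nothing.
It also fails if it takes over 40 s, if anything falls off the work surface, if the arm or the gripper's body presses on something with over 40 N, if the wrist force passes 120 N, or if a joint passes its speed limit or range.

ROBOT

A 6-joint arm with a two-finger parallel gripper is mounted at the origin on the work surface. World frame = base frame: x ahead of the robot, y to its left, z up, the work surface at z = 0. Lengths are in mm, angles in rad, forces in N, time in s.
With the tool pointing down it reaches from about 350 to 875 mm from the base axis. Payload 4.2 kg.
Tool frame: the origin (TCP) lies on the mounting face of the last link; the fingertips stand 173 mm ahead of it and the grasp point (between the pads) lies 155 mm ahead of it; z points along the fingers, y is the line along which they close (so a half turn about z gives the same grasp; the last joint's range is limited). The gripper opens to 85 mm and grips with 20 to 120 N. Pads are 22 mm wide; open, the fingers measure 114 mm over their backs; the gripper's body (76 mm by 85 mm) begins 54 mm behind the grasp point. The pads swing forward as they close: fully open they stand 13 mm farther back than shut.
Start: joints at [-0.927, 0.385, 0.008, 0, -1.194, -0.259], TCP at [234.622, -579.269, 404.712] pointing down, gripper open.
Joint ranges: [-3.14, 3.14], [-1.21, 2.06], [-1.07, 1.41], [-3.16, 2.05], [-2.99, -0.16], [-3.1, 3.1]. Speed limits (rad/s): [2.79, 2.79, 3.14, 3.14, 3.14, 3.14].

INTERFACE

Orientations are given as a unit quaternion [x, y, z, w].
In Python, from bench import arm gives the robot as it stands.
- The arm moves only by the tool carry_out, never from a script. Its argument "rows" is a list of rows, each a list of 7 numbers: the shift along the tool's x, y, z as a fraction of full scale, then the turn, a rotation vector about the tool's x, y, z as a fraction of full scale, then the opening, from -1 (shut) to 1 (fully open). A call has 1 to 12 rows; each row is the pose to reach, as a shift and turn from the pose commanded when the call began, along the tool's axes at that moment, turning the shorter way round; what a row does not reach only later rows make up. Full scale, the value 1, is 20 cm for a shift and pi rad for a turn. A row lasts 1/8 s, in which the tool goes at most 62.5 mm and 10.7 degrees, less where a joint would pass 70% of its speed; a pose out of reach is approached as far as the arm can. A call with a number of a shift or a turn outside -1 to 1 is refused whole. A call with a gripper value outside its range is refused whole. The fingers move at their own pace and stop on an object; the grip force is fixed at half the most. Time passes only in rows, so rows that repeat a pose let the fingers close. It gives the time, the measured TCP pose, the force, the opening and the grip force at its end, in the units of the state.
- arm.read_state(): the state, without advancing time (a new reading comes with each control period).
- arm.get_image(name): name is "scene" or "top" or "wrist"; returns (picture, depth): 400x640x3 uint8, red, green, blue; 400x640 float32, mm along the optical axis (not along the pixel's ray), 0 where there is no reading.
- arm.calibration(name): a dict with "mtx" (3x3 intrinsics, pixels), "cam_to_world" (4x4, takes a point from camera to world coordinates). Camera axes: x right, y up, looking along -z (the intrinsics and any distortion apply to the point x, -y, -z); pixel columns grow to the right and rows downward; lengths in mm; the calibration is good to about 2 mm. A picture is of the moment at which its call begins: read the wrist's pose just before it. calibration takes no time and is no camera call; for the wrist camera it gives the pose at the moment of the call.
- arm.job_done(): hands the job in; it is judged then, once.
The state is a dict: "clock": time; "joints": joint angles; "joint_vel": joint speeds; "joint_efforts": joint torques, N m; "position": TCP position; "ee_rot": TCP orientation; "contact_force": force on the tool from outside, world axes, zero at the start; "wrist_torque": the same for the moment, N m; "gripper_width": finger opening in mm; "grasp_force": force on a finger pad.
Only numpy, scipy, OpenCV 4.12 (cv2) and the standard library are available. Lean on these libraries where they do the work, as an engineer would, in place of code of your own. Each camera call takes 0.05 s, during which the arm holds its last target. There are 200 camera calls.

## Working session

There is one attempt and no reset: what is moved stays moved. The work goes in short steps, Python scripts to look and compute and a tool call to move; the robot and the scene stay as the last step left them, time stands still between calls to the robot, and variables do not carry over. Pictures are saved under pics/ and viewed, at most 10 in all, crops included, and the job is handed in when it is done.

Besides the shell and the picture viewer there is one more tool, called after ">>>" in YAML: its name, and indented under it one key for each argument. carry_out: Moves the arm, as the interface text tells. Its arguments: {"type":"object","properties":{"rows":{"type":"array"}},"required":["rows"]}

```bash
ls; mkdir -p pics
python3 - <<'E'
from bench import arm
import cv2,numpy as np
s=arm.read_state();print(s)
for n in ("scene","top"):
    p,d=arm.get_image(n);cv2.imwrite(f"pics/{n}0.png",p[...,::-1]);np.save(f"{n}0.npy",d)
    c=arm.calibration(n);print(n,c);np.savez(f"{n}cal.npz",mtx=c["mtx"],T=c["cam_to_world"])
E
```

```text
pics
{'clock': 0.0, 'joints': array([-9.27382310e-01,  3.85559235e-01,  6.64955252e-03, -4.87345166e-04,
       -1.19400596e+00, -2.58589547e-01]), 'joint_vel': array([-0.00107568,  0.0009443 ,  0.00073631, -0.00164393, -0.00017669,
        0.00117488]), 'joint_efforts': array([ 2.29290317e-04, -3.92287266e+01,  1.88404030e+01,  4.18620363e+00,
       -4.61168034e-03,  2.42502074e-05]), 'position': array([ 234.57562674, -579.09460132,  403.63057512]), 'ee_rot': array([-1.91138818e-01,  9.81562417e-01,  1.05242072e-03, -2.58032363e-04]), 'contact_force': array([ 0.1760484 ,  0.19582944, -0.13348346]), 'wrist_torque': array([ 0.004458  , -0.02206693,  0.03545481]), 'grasp_force': 0.0, 'gripper_width': 85.48735853218427}
scene {'mtx': array([[396.93812183,   0.        , 320.09511726],
       [  0.        , 396.93812183, 198.1440512 ],
       [  0.        ,   0.        ,   1.        ]]), 'cam_to_world': array([[ 4.27924330e-01, -5.69035916e-01,  7.02195766e-01,
         1.40745545e+03],
       [ 9.03795212e-01,  2.64328481e-01, -3.36577878e-01,
        -3.96387976e+02],
       [ 5.91456141e-03,  7.78671035e-01,  6.27404525e-01,
         8.93519052e+02],
       [ 0.00000000e+00,  0.00000000e+00,  0.00000000e+00,
         1.00000000e+00]])}
top {'mtx': array([[376.43740614,   0.        , 317.77046517],
       [  0.        , 376.43740614, 194.94810149],
       [  0.        ,   0.        ,   1.        ]]), 'cam_to_world': array([[-2.94743897e-02,  9.89816420e-01, -1.39264910e-01,
         3.95641461e+02],
       [-9.99465506e-01, -3.11550308e-02, -9.90289110e-03,
         1.62565365e+01],
       [-1.41408468e-02,  1.38898592e-01,  9.90205644e-01,
         1.11885482e+03],
       [ 0.00000000e+00,  0.00000000e+00,  0.00000000e+00,
         1.00000000e+00]])}
```

View pics/top0.png

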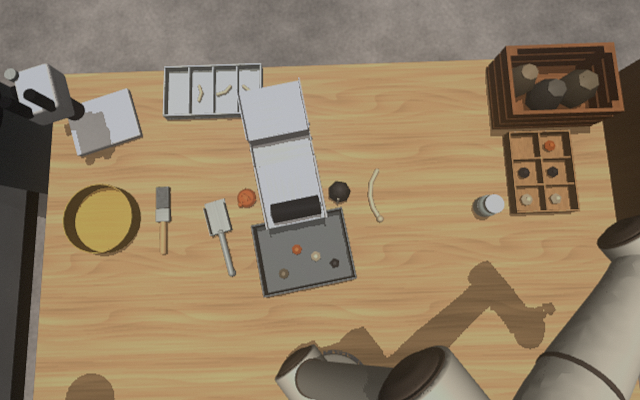

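View pics/scene0.png

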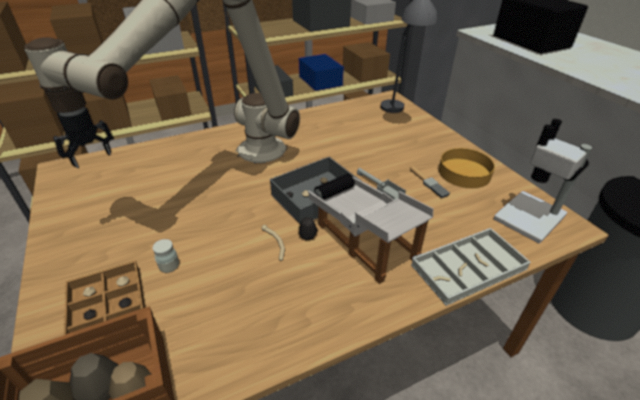

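The top view shows the roller at about (297,209). The chute runs uphill from about (295,220) to (272,90), with the tub below it. Next I'll fit the pose from depth.

```bash
cat > h.py <<'E'
import numpy as np, cv2
from scipy.optimize import minimize
def cloud(d,mtx,T):
    v,u=np.indices(d.shape); 
    x=(u-mtx[0,2])/mtx[0,0]*d; y=(v-mtx[1,2])/mtx[1,1]*d
    P=np.stack([x,-y,-d,np.ones_like(d)],-1)@T.T
    return P[...,:3]
def load(n):
    d=np.load(n+"0.npy");c=np.load(n+"cal.npz");return cloud(d,c["mtx"],c["T"]),cv2.imread(f"pics/{n}0.png"),d
E
python3 - <<'E'
from h import *
for n in ("top","scene"):
    P,I,d=load(n)
    g=I.max(-1)
    box=(P[...,0]>250)&(P[...,0]<800)&(abs(P[...,1]-80)<160)&(d>0)
    tab=box&(P[...,2]<25)&(abs(P[...,1])<160); print(n,"table z",np.median(P[tab][:,2]))
    r=box&(g<50)&(P[...,2]>105)&(P[...,2]<160)
    R=P[r]; m=np.median(R,0); R=R[np.linalg.norm(R-m,axis=1)<80]
    # fit cylinder dia 52, axis horizontal
    def f(q):
        a=np.array([np.cos(q[3]),np.sin(q[3])]) # uphill dir
        w=R[:,:2]-q[:2]; return np.mean(np.abs(np.hypot(w@a,R[:,2]-q[2])-26))
    b=min((minimize(f,[m[0],m[1],117,t],method="Nelder-Mead",options=dict(maxiter=3000,xatol=1e-3,fatol=1e-4)) for t in (0,.2,.4)),key=lambda o:o.fun)
    q=b.x; ax=np.array([-np.sin(q[3]),np.cos(q[3])]); t=(R[:,:2]-q[:2])@ax
    lo,hi=np.percentile(t,[.5,99.5]); c=q[:2]+ax*(lo+hi)/2
    print("roller",len(R),c,q[2:],b.fun,"len",hi-lo)
    # chute: bright points above z 75
    k=box&(g>90)&(P[...,2]>84)&(P[...,2]<230); C=P[k]
    for yaw in (q[3],):
        a=np.array([np.cos(yaw),np.sin(yaw)]); 
    def loc(yaw,c0):
        a=np.array([np.cos(yaw),np.sin(yaw)]); w=C[:,:2]-c0; return w@a,w@np.array([-a[1],a[0]])
    def width(yaw):
        X,Y=loc(yaw,c); s=0
        s=np.percentile(Y,99)-np.percentile(Y,1); return s
    ys=np.linspace(q[3]-.15,q[3]+.15,121); y=ys[np.argmin([width(t) for t in ys])]
    X,Y=loc(y,c); print("chute yaw",y,"Y",np.percentile(Y,[1,99]),"X",np.percentile(X,[.5,99.5]))
    # profile in x about the centre
    for x0 in range(-40,340,15):
        s=(abs(X-x0)<7)&(abs(Y)<55)
        if s.sum(): 
            e=abs(X-x0)<7; print(x0-85,round(np.median(C[s][:,2]),1),np.round(np.percentile(Y[e],[0.5,99.5]),0),end="; ")
    print()
E
```

```text
top table z 2.0664952073964287
roller 319 [503.25594745  86.14148035] [115.89570724   0.16693191] 0.9222905560840318 len 124.5001799824106
chute yaw 0.17443191221347457 Y [-76.08551372  88.23969502] X [-32.28056897 308.79734075]
-125 85.7 [-75.  89.]; -110 86.3 [-77.  90.]; -65 126.7 [-77.  90.]; -50 95.4 [-77.  89.]; -35 97.9 [-77.  89.]; -20 99.9 [-77.  89.]; -5 102.4 [-77.  90.]; 10 105.0 [-77.  90.]; 25 107.1 [-77.  90.]; 40 109.6 [-77.  89.]; 55 110.9 [-76.  87.]; 70 110.0 [-76.  88.]; 85 108.7 [-76.  88.]; 100 107.5 [-79.  88.]; 115 158.1 [-76.  88.]; 130 161.4 [-79.  87.]; 145 163.7 [-77.  87.]; 160 166.3 [-76.  88.]; 175 168.9 [-76.  88.]; 190 171.6 [-76.  87.]; 205 174.1 [-76.  87.]; 220 176.1 [-9. 88.]; 
scene table z -1.7605520271718547
roller 520 [504.88903256  85.2564894 ] [114.94892831   0.17500194] 1.4803539053417332 len 126.42775191812098
chute yaw 0.17500193552098733 Y [-76.43240461  90.05861919] X [-11.80787899 309.0755402 ]
-80 88.9 [-77.  91.]; -65 92.5 [-76.  90.]; -50 94.9 [-76.  91.]; -35 97.4 [-76.  89.]; -20 99.4 [-76.  90.]; -5 101.8 [-76.  89.]; 10 103.9 [-78.  91.]; 25 107.0 [-77.  90.]; 40 109.0 [-78.  90.]; 55 110.4 [-76.  90.]; 70 109.6 [-76.  91.]; 115 158.6 [-77.  90.]; 130 160.8 [-76.  90.]; 145 163.5 [-76.  89.]; 160 165.9 [-76.  89.]; 175 168.8 [-78.  89.]; 190 171.6 [-76.  91.]; 205 174.3 [-75.  91.]; 220 176.2 [-3. 90.];
```

```bash
cat >> h.py <<'E'
from scipy.spatial.transform import Rotation as Ro
O=np.array([586.6,106.9,0]); YAW=.1745
RC=Ro.from_euler('z',YAW)
GOAL=Ro.from_matrix(RC.as_matrix()@np.array([[-1,0,0],[0,1,0],[0,0,-1]]).T)
def rel(s,pc):  # chute-frame TCP target -> tool shift /200, rotvec /pi
    R=Ro.from_quat(s["ee_rot"]); w=O+RC.apply(pc)
    return np.round(R.inv().apply(w-s["position"])/200,4),np.round((R.inv()*GOAL).as_rotvec()/np.pi,4)
def inchute(s):
    return np.round(RC.inv().apply(s["position"]-O),1), np.round((GOAL.inv()*Ro.from_quat(s["ee_rot"])).as_rotvec(),4)
E
python3 - <<'E'
from h import *
from bench import arm
P,I,d=load("scene"); s=arm.read_state()
R=Ro.from_quat(s["ee_rot"]); L=R.inv().apply(P.reshape(-1,3)-s["position"]).reshape(P.shape)
m=(abs(L[...,0])<60)&(abs(L[...,1])<80)&(L[...,2]>60)&(L[...,2]<200)&(d>0)
Q=L[m];
for z in range(60,190,8):
    q=Q[(Q[:,2]>=z)&(Q[:,2]<z+8)]
    if len(q):print(z,len(q),q[:,:2].min(0).round(),q[:,:2].max(0).round())
print(Q[:,2].max())
print(rel(s,[-200,-5,404]),inchute(s))
p,dd=arm.get_image("wrist");c=arm.calibration("wrist");W=cloud(dd,c["mtx"],c["cam_to_world"])
L=R.inv().apply(W.reshape(-1,3)-s["position"]).reshape(W.shape); m=(dd>0)&(L[...,2]<200)
print("cam",R.inv().apply(c["cam_to_world"][:3,3]-s["position"]),m.sum());Q=L[m]
for z in range(0,190,10):
    q=Q[(Q[:,2]>=z)&(Q[:,2]<z+10)]
    if len(q):print(z,len(q),q[:,:2].min(0).round(),q[:,:2].max(0).round())
if m.any():print(Q[:,2].max())
E
```

```text
60 179 [-25. -69.] [ 7. 68.]
68 155 [-28. -70.] [ 7. 69.]
76 105 [-26. -71.] [ 6. 71.]
84 102 [-24. -72.] [15. 72.]
92 145 [-25. -72.] [14. 73.]
100 86 [-22. -74.] [ 9. 73.]
108 96 [-22. -74.] [10. 74.]
116 33 [-18. -59.] [ 0. 68.]
124 33 [-18. -56.] [ 6. 55.]
132 35 [-19. -56.] [ 8. 56.]
140 33 [-20. -56.] [ 5. 55.]
148 31 [-16. -56.] [ 9. 54.]
156 11 [-15. -49.] [ 9. 47.]
162.48564122003182
(array([-1.9355,  2.7032,  0.0037]), array([ 0.0006, -0.0001,  0.0669])) (array([-465.8, -614.5,  403.7]), array([-0.0019,  0.0003, -0.2101]))
cam [67.59465611 -1.04597478 31.45408092] 52132
70 3589 [ 14. -29.] [21. 27.]
80 12812 [  3. -73.] [21. 71.]
90 13429 [ -9. -75.] [19. 72.]
100 13038 [-13. -76.] [18. 73.]
110 3450 [-13. -76.] [14. 74.]
120 1472 [ -3. -57.] [12. 54.]
130 1803 [-12. -57.] [12. 55.]
140 1516 [-12. -58.] [12. 56.]
150 980 [-12. -57.] [11. 54.]
160 43 [ -8. -44.] [ 7. 42.]
162.07675602002658
```

>>> carry_out:
  rows:
    - [-0.07,0.1,0,0,0,0.01,1]
    - [-0.21,0.3,0,0,0,0.03,1]
    - [-0.35,0.5,0,0,0,0.05,1]
    - [-0.49,0.7,0,0,0,0.067,1]
    - [-0.63,0.9,0,0,0,0.067,1]
    - [-0.7,1.0,0,0,0,0.067,1]

```text
clock: 0.9
position: [289.2, -339.4, 404.7]
ee_rot: [-0.088, 0.996, 0.0, 0.0]
contact_force: [0.0, -0.6, -0.2]
gripper_width: 85.2
grasp_force: 0.0
```

```bash
python3 -c "
from h import *
from bench import arm
s=arm.read_state();print(s['clock'],inchute(s),rel(s,[-150,-5,320]))"
```

```text
0.9 (array([-370.4, -387.9,  404.7]), array([-0.0003, -0.0002, -0.0014])) (array([-1.1046,  1.9126,  0.4244]), array([0.0001, 0.0001, 0.0004]))
```

>>> carry_out:
  rows:
    - [-0.05,0.09,0,0,0,0,1]
    - [-0.15,0.27,0,0,0,0,1]
    - [-0.27,0.47,0,0,0,0,1]
    - [-0.39,0.68,0,0,0,0,1]
    - [-0.5,0.88,0,0,0,0,1]
    - [-0.55,0.96,0,0,0,0,1]

```text
clock: 1.65
position: [364.5, -131.4, 404.8]
ee_rot: [-0.088, 0.996, 0.0, 0.0]
contact_force: [-0.4, -0.1, 0.4]
gripper_width: 85.7
grasp_force: 0.0
```

>>> carry_out:
  rows:
    - [-0.05,0.09,0.02,0,0,0,1]
    - [-0.15,0.27,0.08,0,0,0,1]
    - [-0.27,0.47,0.16,0,0,0,1]
    - [-0.39,0.68,0.25,0,0,0,1]
    - [-0.48,0.86,0.32,0,0,0,1]
    - [-0.53,0.94,0.35,0,0,0,1]
    - [-0.53,0.94,0.35,0,0,0,1]

```text
clock: 2.52
position: [436.4, 71.0, 334.3]
ee_rot: [-0.088, 0.996, -0.0, -0.001]
contact_force: [-0.1, 0.1, -0.2]
gripper_width: 85.2
grasp_force: 0.0
```

Run:
```python
from h import *
from bench import arm
s=arm.read_state();print(s['clock'],inchute(s),rel(s,[-140,-5,262]))
p,d=arm.get_image("wrist");cv2.imwrite("pics/w1.png",p[...,::-1])
c=arm.calibration("wrist");W=cloud(d,c["mtx"],c["cam_to_world"])
C=RC.inv().apply(W.reshape(-1,3)-O)
g=p.max(-1).ravel()
r=(d.ravel()>0)&(g<60)&(abs(C[:,0]+85)<40)&(abs(C[:,1])<90)&(C[:,2]>100)&(C[:,2]<150);R=C[r]
print(len(R),np.percentile(R,[1,50,99],axis=0).round(1))
```

```text
2.525 (array([-154.2,   -9.3,  334.3]), array([ 0.0005,  0.0013, -0.0013])) (array([-0.0714,  0.0217,  0.3612]), array([-0.0002, -0.0004,  0.0004]))
13308 [[-112.8  -70.   108.6]
 [-103.5   -9.6  135.7]
 [ -80.5   51.1  142.8]]
```

View pics/w1.png

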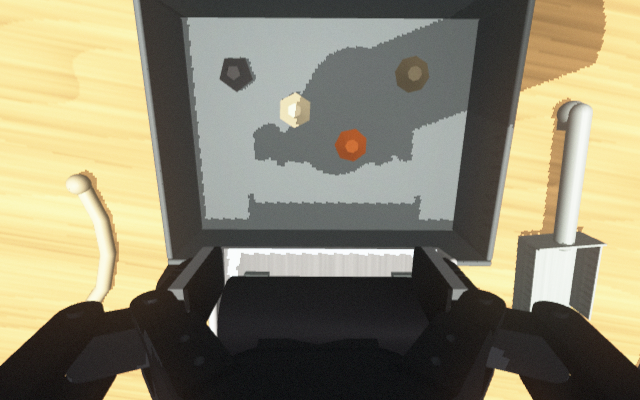

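The wrist view shows the roller (218–430, y≈320) square against the tabs at (257,273) and (402,273), between the open fingers. I'll lower behind it next.

>>> carry_out:
  rows:
    - [0,0.005,0.03,0,0,0,1]
    - [-0.02,0.01,0.1,0,0,0,1]
    - [-0.05,0.017,0.18,0,0,0,1]
    - [-0.07,0.017,0.26,0,0,0,1]
    - [-0.07,0.017,0.32,0,0,0,1]
    - [-0.07,0.017,0.35,0,0,0,1]
    - [-0.07,0.017,0.36,0,0,0,1]
    - [-0.07,0.017,0.36,0,0,0,1]

```text
clock: 3.58
position: [449.4, 76.2, 262.9]
ee_rot: [-0.087, 0.996, 0.0, 0.0]
contact_force: [-0.3, -1.2, -0.5]
gripper_width: 85.1
grasp_force: 0.0
```

>>> carry_out:
  rows:
    - [-0.01,0,0,0,0,0,1]
    - [-0.025,0,0,0,0,0,1]
    - [-0.04,0,0,0,0,0,1]
    - [-0.053,0,0,0,0,0,1]
    - [-0.065,0,0,0,0,0,1]
    - [-0.077,0,0,0,0,0,1]
    - [-0.089,0,-0.001,0,0,0,1]
    - [-0.101,0,-0.003,0,0,0,1]
    - [-0.113,0,-0.005,0,0,0,1]
    - [-0.125,0,-0.007,0,0,0,1]

```text
clock: 4.82
position: [474.0, 80.4, 264.1]
ee_rot: [-0.087, 0.996, -0.0, -0.0]
contact_force: [-1.2, -0.9, 1.6]
gripper_width: 85.7
grasp_force: 1.1
```

```bash
cat >> h.py <<'E'
def look(arm,fn,n="top"):
    s=arm.read_state();print(s['clock'],inchute(s),s['contact_force'].round(1))
    p,d=arm.get_image(n);cv2.imwrite("pics/"+fn,p[...,::-1])
    c=arm.calibration(n);W=cloud(d,c["mtx"],c["cam_to_world"])
    C=RC.inv().apply(W.reshape(-1,3)-O); g=p.max(-1).ravel()
    tx=inchute(s)[0][0]
    r=(d.ravel()>0)&(g<70)&(C[:,0]>tx+8)&(C[:,0]<112)&(abs(C[:,1])<78)&(C[:,2]>105)&(C[:,2]<168);R=C[r]
    print(len(R),np.percentile(R,[1,50,99],axis=0).round(1) if len(R) else "")
    return p,d,R
E
python3 -c "
from h import *
from bench import arm
look(arm,'t2.png');p,d,R=look(arm,'s2.png','scene')
cv2.imwrite('pics/s2c.png',cv2.resize(p[100:270,230:470,::-1],None,fx=3,fy=3))"
```

```text
4.825 (array([-115.5,   -6.5,  264.1]), array([0.0001, 0.0004, 0.0004])) [-1.2 -0.9  1.6]
128 [[-103.5  -68.9  132.7]
 [ -77.3  -57.7  141.4]
 [ -57.9  -45.3  164.5]]
4.875 (array([-115. ,   -6.4,  264.2]), array([-0.0001, -0.0007,  0.0001])) [-0.8 -1.3  1. ]
698 [[-105.6  -73.9  108.4]
 [ -63.3  -14.3  137.1]
 [ -47.1   58.3  167.2]]
```

View pics/s2c.png

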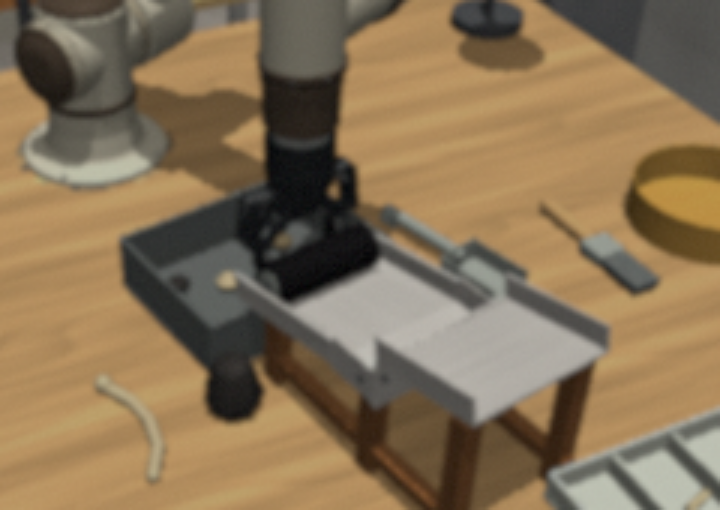

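The crop shows both fingers against the back of the roller at about (320,265) and the roller square across the chute. I'll continue slowly upward.

>>> carry_out:
  rows:
    - [-0.015,0,-0.002,0,0,0,1]
    - [-0.035,0,-0.005,0,0,0,1]
    - [-0.058,0,-0.009,0,0,0,1]
    - [-0.083,0,-0.013,0,0,0,1]
    - [-0.108,0,-0.017,0,0,0,1]
    - [-0.133,0,-0.021,0,0,0,1]
    - [-0.158,0,-0.025,0,0,0,1]
    - [-0.183,0,-0.029,0,0,0,1]
    - [-0.208,0,-0.033,0,0,0,1]
    - [-0.23,0,-0.036,0,0,0,1]
    - [-0.248,0,-0.039,0,0,0,1]
    - [-0.26,0,-0.041,0,0,0,1]

```text
clock: 6.42
position: [525.4, 89.5, 272.3]
ee_rot: [-0.087, 0.996, -0.0, 0.0]
contact_force: [-2.0, -0.8, 1.4]
gripper_width: 85.5
grasp_force: 1.1
```

```bash
python3 -c "
from h import *
from bench import arm
p,d,R=look(arm,'s3.png','scene')
cv2.imwrite('pics/s3c.png',cv2.resize(p[100:270,230:470,::-1],None,fx=3,fy=3))"
```

```text
6.425 (array([-63.3,  -6.5, 272.3]), array([ 0.    , -0.    ,  0.0002])) [-2.  -0.8  1.4]
699 [[-54.7 -72.7 118.1]
 [-10.8 -15.6 144.3]
 [  4.3  59.6 165.8]]
```

View pics/s3c.png

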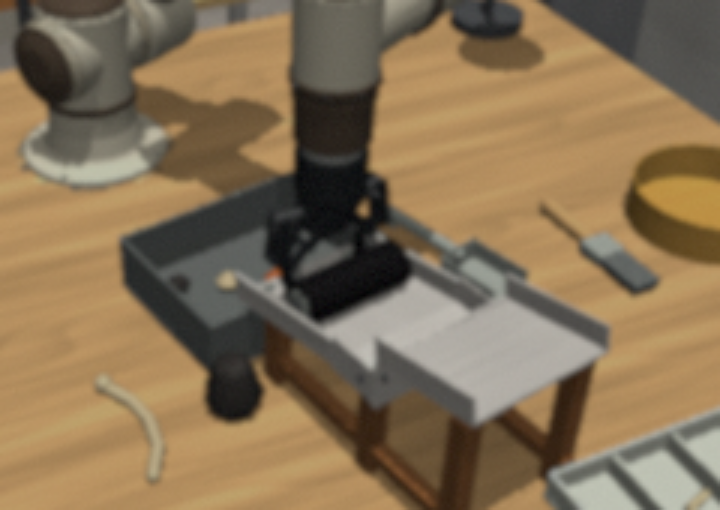

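The roller is halfway up at about (350,280), square and touching both fingers. Continuing.

>>> carry_out:
  rows:
    - [-0.015,0,-0.002,0,0,0,1]
    - [-0.035,0,-0.005,0,0,0,1]
    - [-0.058,0,-0.009,0,0,0,1]
    - [-0.083,0,-0.013,0,0,0,1]
    - [-0.108,0,-0.017,0,0,0,1]
    - [-0.133,0,-0.021,0,0,0,1]
    - [-0.158,0,-0.025,0,0,0,1]
    - [-0.183,0,-0.029,0,0,0,1]
    - [-0.208,0,-0.033,0,0,0,1]
    - [-0.23,0,-0.036,0,0,0,1]
    - [-0.248,0,-0.039,0,0,0,1]
    - [-0.26,0,-0.041,0,0,0,1]

```text
clock: 7.98
position: [576.6, 98.6, 280.5]
ee_rot: [-0.087, 0.996, 0.0, 0.0]
contact_force: [-2.1, -0.2, 0.8]
gripper_width: 85.4
grasp_force: 1.1
```

>>> carry_out:
  rows:
    - [-0.012,0,-0.002,0,0,0,1]
    - [-0.027,0,-0.004,0,0,0,1]
    - [-0.042,0,-0.007,0,0,0,1]
    - [-0.057,0,-0.009,0,0,0,1]
    - [-0.072,0,-0.011,0,0,0,1]
    - [-0.087,0,-0.014,0,0,0,1]
    - [-0.1,0,-0.016,0,0,0,1]
    - [-0.112,0,-0.017,0,0,0,1]
    - [-0.122,0,-0.017,0,0,0,1]
    - [-0.132,0,-0.017,0,0,0,1]
    - [-0.142,0,-0.017,0,0,0,1]
    - [-0.15,0,-0.017,0,0,0,1]

```text
clock: 9.48
position: [606.1, 103.8, 283.9]
ee_rot: [-0.087, 0.996, 0.0, 0.0]
contact_force: [-0.0, -0.7, 0.6]
gripper_width: 85.3
grasp_force: 0.0
```

```bash
python3 -c "
from h import *
from bench import arm
p,d,R=look(arm,'s4.png','scene')
cv2.imwrite('pics/s4c.png',cv2.resize(p[100:270,230:470,::-1],None,fx=3,fy=3))"
```

```text
9.475 (array([ 18.7,  -6.5, 283.9]), array([-0.    , -0.0001,  0.0001])) [-0.  -0.7  0.6]
384 [[ 27.  -71.4 128.1]
 [ 86.1  -7.5 157.8]
 [102.8  56.1 163.3]]
```

View pics/s4c.png

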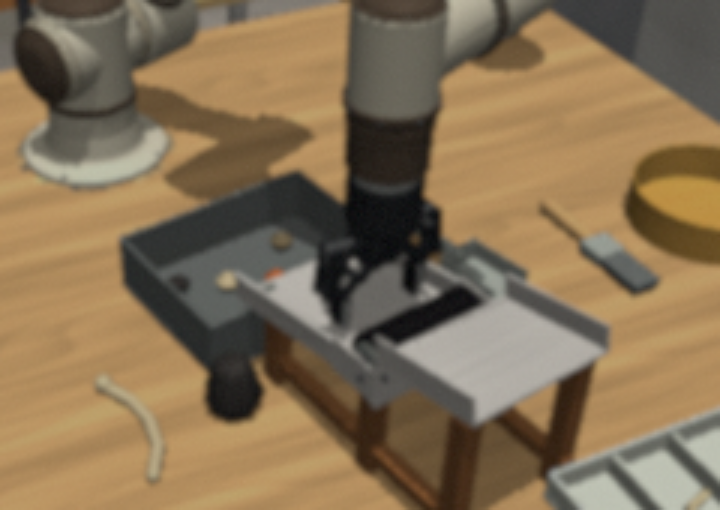

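The roller at about (420,318) has rolled into the dip and lies against the stop plate. I'll back away, lift, and check it.

>>> carry_out:
  rows:
    - [0.02,0,0,0,0,0,1]
    - [0.06,0,-0.02,0,0,0,1]
    - [0.12,0,-0.08,0,0,0,1]
    - [0.2,0,-0.2,0,0,0,1]
    - [0.3,0,-0.35,0,0,0,1]
    - [0.42,0,-0.5,0,0,0,1]
    - [0.55,0,-0.62,0,0,0,1]
    - [0.65,0,-0.7,0,0,0,1]
    - [0.7,0,-0.72,0,0,0,1]
    - [0.7,0,-0.72,0,0,0,1]

```text
clock: 10.78
position: [467.2, 79.2, 428.4]
ee_rot: [-0.087, 0.996, 0.0, 0.001]
contact_force: [0.4, 0.2, -0.2]
gripper_width: 85.3
grasp_force: 0.0
```

Run:
```python
from h import *
from bench import arm
for k in range(2):
    for n in ("top","scene"):
        p,d,R=look(arm,n+f"5{k}.png",n)
        if len(R)>50:
            R=R[R[:,0]>45]
            def f(q):
                return np.mean(np.abs(np.hypot((R[:,0]-q[0])*np.cos(q[2])+R[:,1]*np.sin(q[2]),R[:,2]-q[1])-26))
            b=minimize(f,[85,135,0],method="Nelder-Mead");print(n,"x,z,yaw",b.x.round(3),b.fun,"y",np.percentile(R[:,1],[1,99]).mean())
p=cv2.imread("pics/top50.png");cv2.imwrite("pics/t5c.png",cv2.resize(p[50:300,150:450],None,fx=2.4,fy=2.4))
```

```text
10.775 (array([-122.4,   -6.6,  428.4]), array([-0.0006, -0.0012, -0.0002])) [ 0.4  0.2 -0.2]
949 [[ 58.7 -67.9 120.3]
 [ 77.2  -5.4 156.6]
 [107.5  57.3 163.5]]
top x,z,yaw [ 8.48320e+01  1.34642e+02 -3.00000e-03] 1.201717000484581 y -5.333882038031426
10.825 (array([-121.8,   -6.5,  427.8]), array([-0.0001, -0.0001,  0.    ])) [-0.4 -0.3  0.1]
315 [[ 66.3 -71.7 139.3]
 [ 89.8  -6.2 158.3]
 [103.   58.5 162.5]]
scene x,z,yaw [8.78670e+01 1.34065e+02 3.40000e-02] 1.6254071487454371 y -6.877419764511185
10.875 (array([-121.4,   -6.4,  427.4]), array([0.0001, 0.0007, 0.0002])) [0.7 0.2 0.2]
946 [[ 58.8 -68.2 124.1]
 [ 77.1  -5.1 156.7]
 [107.6  57.5 163.8]]
top x,z,yaw [ 8.47940e+01  1.34516e+02 -5.00000e-03] 1.1559209644602713 y -5.3363709108876485
10.925 (array([-121.2,   -6.4,  427.2]), array([0.0004, 0.0013, 0.0003])) [ 1.4 -0.9  0. ]
313 [[ 67.7 -71.5 138.3]
 [ 89.9  -6.9 158.2]
 [102.7  57.6 162.4]]
scene x,z,yaw [8.7458e+01 1.3392e+02 5.0000e-02] 1.7209883437514015 y -6.909750557120326
```

View pics/t5c.png

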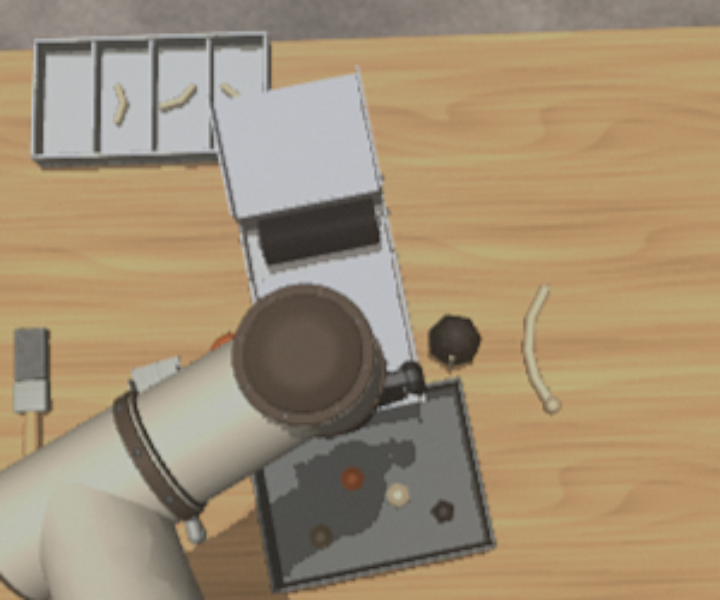

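The roller at about (320,232) lies parallel to and against the stop plate (x 84.8, yaw about 0, y about -5). It hasn't moved, the hand is clear, and the flint and rib are undisturbed. I'm handing the job in.

```bash
python3 -c "
from bench import arm
print(arm.job_done())"
```

```text
the job is handed in; nothing more can be done
None
```

The roller was pushed slowly up the chute and over the crest; it now lies square against the stop plate, about 5 mm off centre, with the hand clear and the job handed in at about 11 s; no verdict came back.

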